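Open the slide warmer to its stop and load the rack

ROBOT

A 6-joint arm with a two-finger parallel gripper is mounted at the origin on the work surface. World frame = base frame: x ahead of the robot, y to its left, z up, the work surface at z = 0. Lengths are in m, angles in degrees, forces in N, time in s.
With the tool pointing down it reaches from about 0.375 to 0.9 m from the base axis. Payload 3.1 kg.
Tool frame: the origin (TCP) lies on the centre line of the jaws, within the pads' length; the fingertips stand 22 mm ahead of it and the grasp point (between the pads) lies 3 mm ahead of it; y points along the fingers, z is the direction in which the jaws open and shut, and the axes are right-handed (so a half turn about y gives the same grasp; the last joint's range is limited). The gripper opens to 87 mm and grips with 3 to 60 N. Pads are 19 mm wide; open, the fingers measure 117 mm over their backs; the gripper's body (75 mm by 190 mm) begins 51 mm behind the grasp point.
Start: joints at [-74.628, 30.224, 82.088, -0, 67.689, -10.227], TCP at [0.27, -0.564, 0.245] pointing down, gripper open.
Joint ranges: [-176.69, 176.69], [-43.24, 126.21], [12.49, 139.97], [-82, 262], [0, 151.66], [-163.58, 163.58]. Speed limits (degrees/s): [159.86, 159.86, 180, 180, 180, 180].

INTERFACE

Orientations are given as a 3x3 rotation matrix whose columns are the frame's x, y, z axes.
In Python, from rig import bot gives the robot as it stands.
- The arm moves only by the tool jog_arm, never from a script. Its argument "motion" is one flat list of numbers, 6 for each row, row after row: the shift along the tool's x, y, z in mm, then the turn, a rotation vector about the tool's x, y, z in degrees. A call has 1 to 20 rows; each row is the pose to reach, as a shift and turn from the pose commanded when the call began, along the tool's axes at that moment; what a row does not reach only later rows make up. A row lasts 1/8 s, in which the tool goes at most 62.5 mm and 10.7 degrees, less where a joint would pass 70% of its speed; a pose out of reach is approached as far as the arm can. A call with a gripper value outside its range is refused whole. "gripper" is the opening, from 0 (shut) to 1 (fully open), set as the call begins (left out, the last holds). The fingers move at their own pace and stop on an object; the grip force is fixed at half the most. Time passes only in rows, so rows that repeat a pose let the fingers close. It gives the time, the measured TCP pose, the force and the opening at its end, in the units of the state.
- bot.read_state(): the state, without advancing time (a new reading comes with each control period).
- bot.capture(name): name is "scene" or "top" or "wrist"; returns (picture, depth): 420x560x3 uint8, red, green, blue; 420x560 float32, m along the optical axis (not along the pixel's ray), 0 where there is no reading.
- bot.get_calibration(name): a dict with "mtx" (3x3 intrinsics, pixels), "pose" (4x4, takes a point from camera to world coordinates); the wrist camera has in their place "hand_eye" (4x4, takes a point from camera to tool coordinates, whose origin is the TCP and whose axes are the tool frame's). Camera axes: x right, y up, looking along -z (the intrinsics and any distortion apply to the point x, -y, -z); pixel columns grow to the right and rows downward; lengths in m; the calibration is good to about 2 mm. The wrist camera is an equidistant fisheye: a pixel r from the principal point sees the ray r / f radians off the axis. A picture is of the moment at which its call begins: read the wrist's pose just before it. get_calibration takes no time and is no camera call.
- bot.hand_in(): hands the job in, once; it reports no verdict.
The state is a dict: "time_s": time; "joint_positions": joint angles; "qvel": joint speeds; "tau": joint torques, N m; "position": TCP position; "tcp_rot": TCP orientation; "force": force on the tool from outside, world axes, zero at the start; "moment": the same for the moment, N m; "opening": opening from 0.0 (shut) to 1.0 (fully open).
Only numpy, scipy, OpenCV 4.12 (cv2) and the standard library are available. Lean on these libraries where they do the work, as an engineer would, in place of code of your own. Each camera call takes 0.05 s, during which the arm holds its last target.

TASK

Swing the slide warmer's lid open, all the way back until it presses lightly on the rubber pad of its stop and stays there; the stop is screwed to a different place each time, so feel for it and do not force the lid against it. Then lower the steel slide rack gently into the well so that it sits flat on the floor, and let go, leaving the lid resting on its stop and the other things on the bench where they are.

Things in the scene. Friction and masses are not known exactly. Their poses are not given: they have to be found in the camera images.
- warmer: White slide warmer standing on the bench, fixed; 228 deep x 150 wide x 105 mm high. Origin on the bench under the centre of its well; x points from its front to its back (to the hinge), y along the hinge, z up. The well is 90 mm (x) by 106 mm (y), straight-walled, open at the top (rim at z = 105), flat floor at z = 30. Its front face is at x = -63, its back at x = 165.
- well_floor (a point): Centre of the well's floor, 75 mm below the rim; axes as the warmer's.
- lid (a joint): Hinge angle of the warmer's grey lid: 0 shut, grows as it opens up and back, pi/2 upright. It starts shut or up to 0.25 ajar. The hinge is stiff (about 0.35 N m of friction): the lid, 0.17 to 0.38 kg, stays wherever it is left. The angle at which the stop is met differs each time, somewhere between 1.70 and 2.10.
- lid_hinge (a point): Middle of the hinge axis, at the back of the well (58, 0, 105.5 mm in the warmer's frame). The axis is y; the point turns with the lid. The lid is a plate 121 x 150 x 10 mm that runs from here along -x, its outer face at z = 10.
- lid_grip (a point): Centre of the lid's grip: a black round bar, 18 mm across, 32 mm long along y, flat ends, on a 14 mm wide tongue before the lid's free edge, 29 mm from that edge; at -150, 0, 5 mm in the hinge point's frame. Pinched on its two ends it can turn between the fingers as the lid swings.
- stop: The lid's stop: a steel post (12 x 40 x 90 mm) on the rear deck, origin at its foot, 153, 0, 105 mm in the warmer's frame. A threaded rod points from it at the lid with a black rubber pad (24 mm ball) on its end; the lid meets it 65 mm from the hinge. How far the rod is screwed out is not measured. The pad gives 1 mm per 5 N (at the grip about 1 N per mm); over 30 N (13 N at the grip) overloads it.
- rack: Steel rack of glass slides, loose on the bench, 84 (x) x 100 (y) x 70 mm high, 0.2 to 0.32 kg. Origin at the centre of its underside, z up. Either end may face either way in the well (half a turn makes no difference). The slides and end plates reach 34 mm high.
- rack_knob (a point): Centre of the rack's black knob, a 24 mm cube (sides along the rack's x and y) on a thin stem, 58 mm above the rack's underside. With the rack in the well the fingers reach below the rim: 41 mm free beside the knob along y, 33 mm along x; the open lid stands right behind the well.
- pot: Bystander, leave alone: small clear specimen pot, 44 mm across and 55 tall.
- amber_bottle: Bystander, leave alone: brown reagent bottle, 60 mm across and 120 tall.
- beaker: Bystander, leave alone: glass beaker, 72 mm across and 90 tall.
- slide_box: Bystander, leave alone: closed grey slide box, 85 x 42 x 32 mm.
- blade_box: Bystander, leave alone: grey blade dispenser, 30 x 70 x 23 mm.
- brush: Bystander, leave alone: small brush lying down, origin near its middle.
- wash_bottle: Bystander, leave alone: white plastic bottle, 56 mm across and 90 tall.
Things that resemble listed ones, but are neither listed nor needed, are in the scene too. What is shaped like the rack but purple or red is not meant.

How it is judged (in metres and radians):
On the way, in this order (a step that is already met when the one before it is completed fails the run):
1. the lid presses on its stop (over 2 N) and the rack is not in the well yet (contact force between lid and stop above 2 N and horizontal distance between rack and well_floor above 0.1 m), for 0.3 s.
2. the rack sits flat on the floor of the well (z of rack in the frame of well_floor between -0.004 and 0.004 m and horizontal distance between rack and well_floor below 0.01 m and angle between rack's own z axis and vertical below 0.08 rad), for 0.2 s.
At the end, for the whole second after the job is handed in: The rack is at rest on the floor of the well (underside within 4 mm of it, centre within 10 mm, tilted under 0.08 rad), and the lid is still, open past 1.65 rad and still rests on its stop (over 0.5 N) (all of step 2 and contact force between lid and stop above 0.5 N and value of joint lid above 1.65 rad and linear speed of rack below 0.02 m/s and velocity of joint lid below 0.05 rad/s); the robot touches nothing.
It fails at once if the lid is forced against its stop (over 30 N) (contact force between lid and stop above 30 N).
It fails at once if the rack is dropped into or rammed against the warmer (over 45 N) (contact force between rack and warmer above 45 N).
It fails at once if a bystander is pushed more than 30 mm (distance of any of pot, amber_bottle, beaker, slide_box, blade_box, brush, wash_bottle from where it was at the start of the episode above 0.03 m).
It also fails if it takes over 72 s, if anything falls off the work surface, if the arm or the gripper's body presses on something with over 40 N, if the wrist force passes 120 N, or if a joint passes its speed limit or range.

## Working session

There is one attempt and no reset: what is moved stays moved. The work goes in short steps, Python scripts to look and compute and a tool call to move; the robot and the scene stay as the last step left them, time stands still between calls to the robot, and variables do not carry over. Pictures are saved under pics/ and viewed, and the job is handed in when it is done.

Besides the shell and the picture viewer there is one more tool, called after ">>>" as name(argument=value, ...) on one line, values as JSON. jog_arm: Moves the arm, as the interface text tells. Its arguments: {"type":"object","properties":{"motion":{"type":"array","items":{"type":"number"}},"gripper":{"type":"number"}},"required":["motion"]}

```bash
ls; mkdir -p pics; python3 - <<'E'
from rig import bot
import cv2,numpy as np
s=bot.read_state();print(s)
for n in("scene","top","wrist"):
    p,d=bot.capture(n);cv2.imwrite(f"pics/a_{n}.png",p[:,:,::-1]);np.savez(f"a_{n}.npz",p=p,d=d)
    print(n,bot.get_calibration(n))
E
```

```text
pics
{'time_s': 0.0, 'joint_positions': array([-7.46262258e+01,  3.02771593e+01,  8.21580651e+01, -8.01485236e-04,
        6.76889459e+01, -1.02276150e+01]), 'qvel': array([ 0.03924037, -0.09797244, -0.02114593, -0.08279952, -0.04773384,
        0.04815049]), 'tau': array([ 2.47139214e-03, -4.40028334e+01, -1.76593333e+01,  6.35309145e-02,
        5.82491315e-02, -1.61283820e-04]), 'position': array([ 0.26989871, -0.56294313,  0.24358164]), 'tcp_rot': array([[-9.01819858e-01, -5.87029285e-04,  4.32111790e-01],
       [-4.32112028e-01,  2.08619893e-03, -9.01817522e-01],
       [-3.72077859e-04, -9.99997652e-01, -2.13503804e-03]]), 'force': array([ 0.30300559,  0.34563719, -1.10462174]), 'moment': array([-0.04040807,  0.03743177, -0.01094136]), 'opening': 1.0001862784036164}
scene {'mtx': array([[434.63213289,   0.        , 285.37254932],
       [  0.        , 434.63213289, 204.0597666 ],
       [  0.        ,   0.        ,   1.        ]]), 'pose': array([[ 0.5625029 , -0.70369438,  0.43405612,  0.9942467 ],
       [ 0.82676108,  0.47395475, -0.30303962, -0.30092004],
       [ 0.007524
[... 350 characters left out ...]
[-0.99997858,  0.00566652, -0.00327495, -0.02161095],
       [-0.00217801,  0.18374994,  0.98297061,  1.54690121],
       [ 0.        ,  0.        ,  0.        ,  1.        ]])}
wrist {'mtx': array([[325.1922621 ,   0.        , 283.15682063],
       [  0.        , 325.1922621 , 211.84324902],
       [  0.        ,   0.        ,   1.        ]]), 'hand_eye': array([[ 2.41080707e-04, -9.57410479e-01, -2.88730181e-01,
        -7.91601784e-02],
       [-1.77387232e-03,  2.88729325e-01, -9.57409124e-01,
        -1.40482856e-01],
       [ 9.99998398e-01,  7.42983344e-04, -1.62871688e-03,
         4.22453520e-04],
       [ 0.00000000e+00,  0.00000000e+00,  0.00000000e+00,
         1.00000000e+00]])}
```

View pics/a_scene.png

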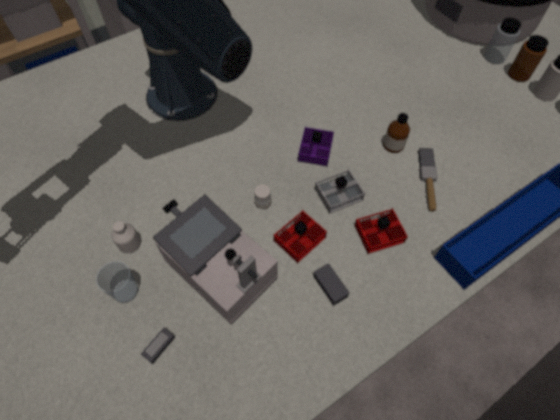

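View pics/a_top.png

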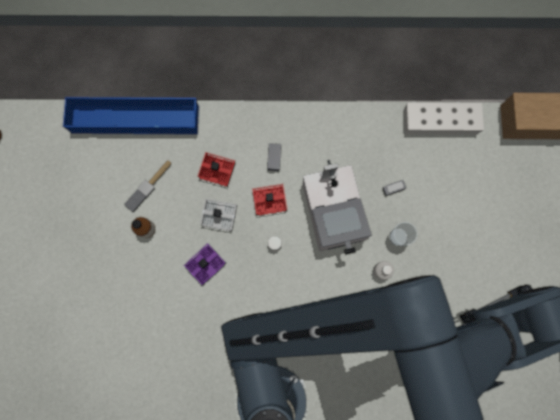

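View pics/a_wrist.png

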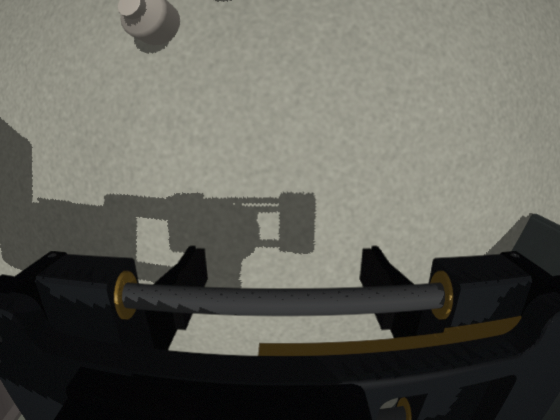

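The top view shows the warmer near (337,210), with its grip toward the robot at (348,250) and its stop at (330,172). The silver rack is near (219,216). Next I'll measure them from the clouds.

```bash
cat > h.py <<'E'
import numpy as np,cv2
def cloud(n,d,cal):
    K=cal['mtx'];P=cal['pose'];v,u=np.mgrid[:d.shape[0],:d.shape[1]].astype(float)
    x=(u-K[0,2])/K[0,0]*d;y=(v-K[1,2])/K[1,1]*d
    c=np.stack([x,-y,-d],-1);return c@P[:3,:3].T+P[:3,3]
def ray(cal,u,v,z):
    K=cal['mtx'];P=cal['pose'];r=P[:3,:3]@np.array([(u-K[0,2])/K[0,0],-(v-K[1,2])/K[1,1],-1]);return P[:3,3]+r*(z-P[2,3])/r[2]
E
python3 - <<'E'
from rig import bot
from h import *
for n in("top","scene"):
    z=np.load(f"a_{n}.npz");p,d=z['p'],z['d'];c=cloud(n,d,bot.get_calibration(n))
    np.save(f"c_{n}.npy",c)
    print(n,"table z",np.median(c[...,2][(d>0)]))
    hs=cv2.cvtColor(p,cv2.COLOR_RGB2HSV)
    # region image crop with height
    if n=="top":
        r=(slice(150,270),slice(290,390))
        big=cv2.resize(p[140:280,190:400],None,fx=3.8,fy=3.8,interpolation=cv2.INTER_CUBIC)
    else:
        big=cv2.resize(p[150:320,100:410],None,fx=2.5,fy=2.5,interpolation=cv2.INTER_CUBIC)
    cv2.imwrite(f"pics/b_{n}.png",big[:,:,::-1])
c=np.load("c_top.npy")
for (u,v) in [(348,250),(342,222),(320,190),(340,190),(330,172),(334,183),(219,216),(217,214),(310,205),(365,235)]:
    print(u,v,c[v,u].round(3))
E
```

```text
top table z -0.00024752941735572964
scene table z 0.0008346900310406413
348 250 [ 0.438 -0.217  0.145]
342 222 [ 0.522 -0.204  0.123]
320 190 [ 0.622 -0.143  0.101]
340 190 [ 0.621 -0.202  0.106]
330 172 [ 0.66  -0.166  0.172]
334 183 [ 0.626 -0.176  0.181]
219 216 [0.546 0.164 0.067]
217 214 [0.552 0.17  0.068]
310 205 [ 0.578 -0.113  0.09 ]
365 235 [ 0.482 -0.268  0.136]
```

View pics/b_top.png

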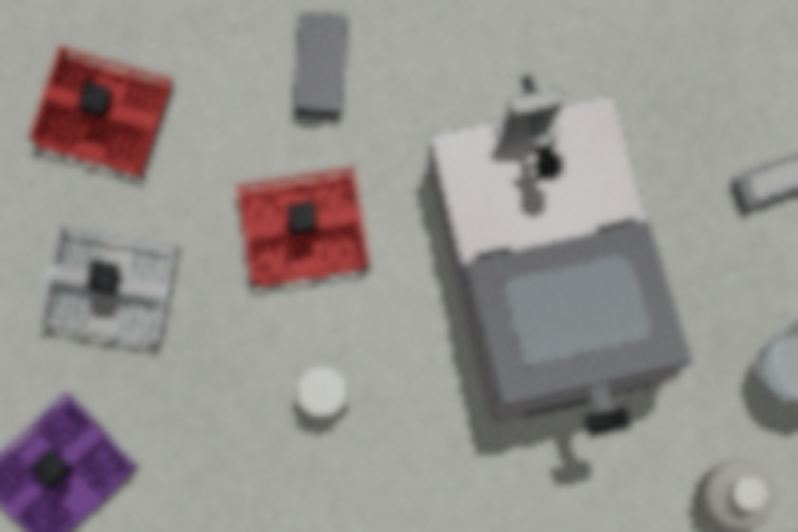

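View pics/b_scene.png

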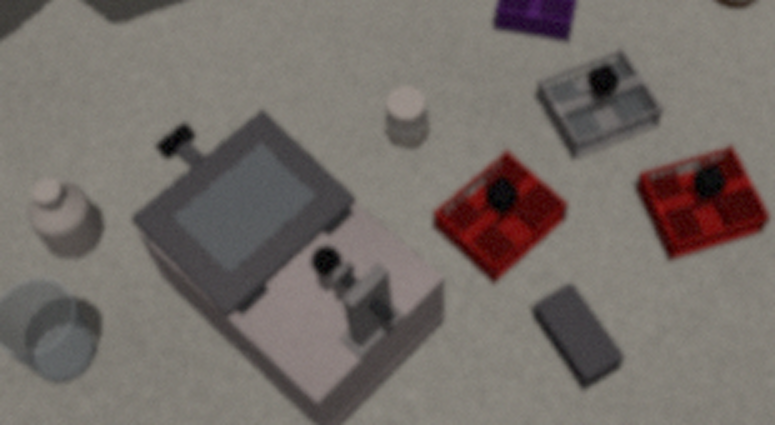

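The crops show the lid slightly ajar. The grip is at crop-top (606,420), the pad ball at (547,162), and the rack knob at (103,278). Next I'll fit the poses.

```bash
python3 - <<'E'
from rig import bot
from h import *
for n in("top","scene"):
    z=np.load(f"a_{n}.npz");p,d=z['p'],z['d'];c=np.load(f"c_{n}.npy");cal=bot.get_calibration(n)
    hs=cv2.cvtColor(p,cv2.COLOR_RGB2HSV).astype(int)
    X,Y,Z=c[...,0],c[...,1],c[...,2]
    reg=(X>.38)&(X<.75)&(Y>-.33)&(Y<-.06)&(Z>.05)&(d>0)
    # deck (white)
    deck=(reg&(X>.56)&(abs(Z-.105)<.012)&(p.min(-1)>110)).astype(np.uint8) if n=="top" else (reg&(abs(Z-.105)<.012)&(X>.56)&(p.min(-1)>70)).astype(np.uint8)
    k,l,st,_=cv2.connectedComponentsWithStats(deck);i=1+st[1:,4].argmax();dm=(l==i)
    pts=c[dm];print(n,"deck",len(pts),pts.mean(0).round(4),"z med",np.median(pts[:,2]),"rect",cv2.minAreaRect((pts[:,:2]*1000).astype(np.float32)))
    # lid: dark grey above
    lid=reg&(X<.60)&(Z>.108)&(p.max(-1)<140)
    k,l,st,_=cv2.connectedComponentsWithStats(lid.astype(np.uint8));i=1+st[1:,4].argmax();lm=(l==i)
    pts=c[lm];A=np.c_[pts[:,:2],np.ones(len(pts))];co=np.linalg.lstsq(A,pts[:,2],rcond=None)[0]
    r=pts[:,2]-A@co;g=abs(r)<.006;co=np.linalg.lstsq(A[g],pts[g,2],rcond=None)[0]
    print("lid",len(pts),"slope",np.degrees(np.arctan(np.hypot(*co[:2]))),"dir(to hinge)",np.degrees(np.arctan2(-co[1],-co[0])),co, cv2.minAreaRect((pts[g][:,:2]*1000).astype(np.float32)))
    bl=(p.max(-1)<45)&reg
    k,l,st,ce=cv2.connectedComponentsWithStats(bl.astype(np.uint8))
    for j in range(1,k):
        if st[j,4]>8: q=c[l==j];print("black",st[j],ce[j].round(1),np.median(q,0).round(4))
    # rack
    rr=(X>.45)&(X<.66)&(Y>.08)&(Y<.26)&(d>0)
    sat=hs[...,1]
    kn=rr&(Z>.045)&(p.max(-1)<70)
    k,l,st,ce=cv2.connectedComponentsWithStats(kn.astype(np.uint8))
    for j in range(1,k):
        if st[j,4]>8: q=c[l==j];print("knob",st[j],ce[j].round(1),np.median(q,0).round(4),q[:,2].max(),ray(cal,*ce[j],.068).round(4))
    rk=rr&(Z>.012)&(sat<80)
    k,l,st,ce=cv2.connectedComponentsWithStats(rk.astype(np.uint8))
    for j in range(1,k):
        if st[j,4]>100: q=c[(l==j)];print("rack",st[j],ce[j].round(1),cv2.minAreaRect((q[:,:2]*1000).astype(np.float32)),q[:,2].max())
E
```

```text
top deck 1465 [ 0.6271 -0.1767  0.1053] z med 0.10517827096455235 rect ((627.9322509765625, -177.38963317871094), (116.90869140625, 150.90440368652344), 12.951118469238281)
lid 2116 slope 9.453473285236106 dir(to hinge) 13.879891970491952 [-0.16164603 -0.03994315  0.20246233] ((505.9477844238281, -206.31846618652344), (160.47830200195312, 150.1990203857422), 13.35903549194336)
black [332 180   4   6  20] [333.5 182.6] [ 0.6258 -0.1748  0.1806]
black [346 248   8   5  25] [349.6 250.4] [ 0.4374 -0.2224  0.1445]
knob [214 209   7   9  48] [216.8 213.1] [0.5549 0.1707 0.0686] 0.0742378614471737 [0.5551 0.1709 0.068 ]
rack [200 199  37  32 555] [218.2 214.2] ((558.088623046875, 171.203369140625), (101.0196762084961, 85.33831024169922), 79.96397399902344) 0.07686133168300713
scene deck 2820 [ 0.6351 -0.184   0.1057] z med 0.10565847651290367 rect ((632.096923828125, -176.88601684570312), (111.18000030517578, 150.83387756347656), 13.168716430664062)
lid 4001 slope 10.176480745325525 dir(to hinge) 13.30680059857901 [-0.17468523 -0.04131573  0.21017358] ((509.7177429199219, -206.31752014160156), (162.9126434326172, 149.95494079589844), 13.08122444152832)
black [164 201  13  11  73] [169.9 206. ] [ 0.4423 -0.2235  0.1444]
black [226 250  10  10  72] [229.9 254.2] [ 0.6332 -0.1796  0.1803]
black [248 270   8   9  44] [251.6 273.8] [ 0.6894 -0.1651  0.1755]
knob [335 176  13  14 124] [340.8 182.1] [0.5639 0.1668 0.0688] 0.075685683261981 [0.5641 0.1666 0.068 ]
rack [ 315  170   50   42 1012] [339.1 189.7] ((560.53662109375, 171.22232055664062), (102.44538879394531, 87.4649887084961), 80.47021484375) 0.07358867769155064
```

Warmer yaw is about 13.2° with its origin near (0.525, -0.202). The lid is at about 0.17 rad, which predicts the grip at (0.438, -0.222, 0.136), and the measured bar top agrees. The rack is at (0.5595, 0.171), yaw about -10°.

```bash
cat >> h.py <<'E'
from scipy.spatial.transform import Rotation as Ro
def down(yaw):
    c,s=np.cos(np.radians(yaw)),np.sin(np.radians(yaw));return np.array([[c,0,-s],[s,0,c],[0,-1,0]])
def rel(s,p,R):
    T=s['tcp_rot'];print("shift mm",(T.T@(np.array(p)-s['position'])*1000).round(1),"turn",np.degrees(Ro.from_matrix(T.T@R).as_rotvec()).round(2))
YAW=13.2;O=np.array([.525,-.202,0]);W=Ro.from_euler('z',YAW,degrees=True).as_matrix()
def w2(p): return O+W@(np.array(p)/1000)
def st(s): print("t",round(s['time_s'],2),"w-frame mm",(W.T@(s['position']-O)*1000).round(1),"F(w)",(W.T@s['force']).round(2),"M",s['moment'].round(2),"op",round(s['opening'],3),"J",s['joint_positions'].round(0))
E
python3 - <<'E'
from rig import bot
from h import *
s=bot.read_state();rel(s,[.4383,-.2222,.230],down(13.2));st(s)
E
```

```text
shift mm [-299.1   14.3 -234.7] turn [-1.000e-02 -1.676e+02 -1.400e-01]
t 0.15 w-frame mm [-330.8 -293.3  243.8] F(w) [-0.38 -0.18  0.09] M [-0.02  0.02  0.04] op 1.002 J [-75.  30.  82.   0.  68. -10.]
```

>>> jog_arm(motion=[-19,1,-15,0,-10,0,-38,2,-30,0,-20,0,-57,3,-45,0,-30,0,-76,4,-60,0,-40,0,-95,5,-75,0,-50,0,-114,6,-90,0,-60,0,-133,7,-105,0,-70,0,-152,8,-120,0,-80,0,-171,9,-135,0,-90,0,-190,10,-150,0,-100,0,-209,11,-165,0,-110,0,-228,12,-180,0,-120,0,-247,13,-195,0,-130,0,-266,14,-210,0,-140,0,-285,14,-225,0,-150,0,-299,14,-235,0,-160,0,-299,14,-235,0,-167.6,0,-299,14,-235,0,-167.6,0,-299,14,-235,0,-167.6,0], gripper=1)

```text
time_s: 2.52
position: [0.4381, -0.2226, 0.2305]
tcp_rot: [[0.974, -0.0, -0.226], [0.226, 0.0, 0.974], [-0.0, -1.0, 0.0]]
force: [-0.3, 0.2, -0.8]
opening: 0.997
```

```bash
python3 - <<'E'
from rig import bot
from h import *
s=bot.read_state();rel(s,[.4383,-.2222,.139],down(13.2));st(s)
p,d=bot.capture("wrist");cv2.imwrite("pics/c_wrist.png",p[:,:,::-1])
# predicted pixel of grip
cal=bot.get_calibration("wrist");H=cal['hand_eye'];K=cal['mtx']
for g in ([.4383,-.2222,.136],):
    t=s['tcp_rot'].T@(np.array(g)-s['position']);c=H[:3,:3].T@(t-H[:3,3]);x=np.array([c[0],-c[1],-c[2]])
    th=np.arctan2(np.hypot(x[0],x[1]),x[2]);a=x[:2]/np.hypot(*x[:2])*th*K[0,0];print(a+K[:2,2])
E
```

```text
shift mm [ 0.3 91.5  0.3] turn [-0.01 -0.13 -0.01]
t 2.52 w-frame mm [-8.940e+01 -2.000e-01  2.305e+02] F(w) [-0.26  0.26 -0.77] M [ 0.16 -0.12 -0.04] op 0.997 J [ -40.   21.  102.   -0.   57. -143.]
[284.72386727 223.11393735]
```

View pics/c_wrist.png

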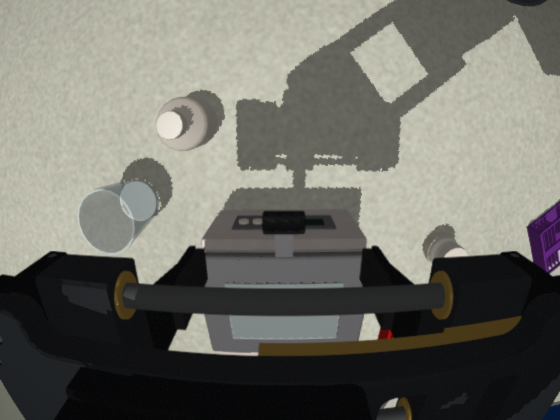

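The wrist view shows the grip bar at (284,222), against a prediction of (285,223). I'll descend and close on it.

>>> jog_arm(motion=[0,20,0,0,0,0,0,40,0,0,0,0,0,60,0,0,0,0,0,75,0,0,0,0,0,85,0,0,0,0,0,91,0,0,0,0,0,91,0,0,0,0], gripper=1)

```text
time_s: 3.45
position: [0.4381, -0.2225, 0.1394]
tcp_rot: [[0.974, -0.0, -0.228], [0.228, 0.0, 0.974], [-0.0, -1.0, 0.0]]
force: [-0.3, 0.5, 0.8]
opening: 1.002
```

>>> jog_arm(motion=[0,0,0,0,0,0,0,0,0,0,0,0,0,0,0,0,0,0,0,0,0,0,0,0,0,0,0,0,0,0,0,0,0,0,0,0,0,0,0,0,0,0], gripper=0)

```text
time_s: 4.32
position: [0.4381, -0.2223, 0.1395]
tcp_rot: [[0.974, -0.0, -0.228], [0.228, 0.0, 0.974], [-0.0, -1.0, 0.0]]
force: [0.6, -0.2, 0.3]
opening: 0.364
```

```bash
python3 - <<'E'
from rig import bot
from h import *
s=bot.read_state();st(s)
g=W.T@(s['position']-O)*1000+[0,0,-3]-[58,0,105.5];print(g,np.hypot(g[0],g[2]),"angle",np.arctan2(g[2],-g[0])-np.arctan2(5,150))
# arc in tool axes (x=warmer x,y=-z) for lid angle
a0=np.arctan2(g[2],-g[0]);r=150.08
for da in np.arange(0,2.0,.06):
    print(round(a0+da-.0333,3),(r*(np.cos(a0)-np.cos(a0+da))).round(1),(-r*(np.sin(a0+da)-np.sin(a0))).round(1))
E
```

```text
t 4.33 w-frame mm [-89.2   0.  139.5] F(w) [ 0.51 -0.29  0.3 ] M [ 0.16 -0.06  0.  ] op 0.364 J [ -40.   30.  107.    0.   44. -143.]
[-1.47218796e+02  2.58878783e-02  3.10473526e+01] 150.4570100737616 angle 0.1745259307241674
0.175 0.0 -0.0
0.235 2.1 -8.7
0.295 4.8 -17.4
0.355 7.9 -25.8
0.415 11.6 -34.0
0.475 15.7 -42.0
0.535 20.3 -49.7
0.595 25.4 -57.2
0.655 30.9 -64.3
0.715 36.8 -71.1
0.775 43.1 -77.5
0.835 49.8 -83.5
0.895 56.9 -89.1
0.955 64.2 -94.3
1.015 71.9 -99.1
1.075 79.8 -103.3
1.135 88.0 -107.1
1.195 96.4 -110.4
1.255 104.9 -113.1
1.315 113.7 -115.4
1.375 122.5 -117.1
1.435 131.4 -118.3
1.495 140.4 -119.0
1.555 149.4 -119.1
1.615 158.4 -118.7
1.675 167.4 -117.7
1.735 176.2 -116.2
1.795 185.0 -114.2
1.855 193.6 -111.6
1.915 202.1 -108.6
1.975 210.4 -105.0
2.035 218.4 -100.9
2.095 226.2 -96.4
2.155 233.7 -91.4
```

The bar is gripped at a 31.7 mm opening, which matches its 32 mm length. Now I'll swing the lid along its arc to about 1.55 rad.

>>> jog_arm(motion=[2.1,-8.7,0,0,0,0,7.9,-25.8,0,0,0,0,15.7,-42,0,0,0,0,25.4,-57.2,0,0,0,0,36.8,-71.1,0,0,0,0,49.8,-83.5,0,0,0,0,64.2,-94.3,0,0,0,0,79.8,-103.3,0,0,0,0,96.4,-110.4,0,0,0,0,113.7,-115.4,0,0,0,0,131.4,-118.3,0,0,0,0,140.4,-119,0,0,0,0,149.4,-119.1,0,0,0,0,149.4,-119.1,0,0,0,0,149.4,-119.1,0,0,0,0], gripper=0)

```text
time_s: 6.2
position: [0.5838, -0.1877, 0.2598]
tcp_rot: [[0.974, 0.001, -0.229], [0.229, 0.001, 0.974], [0.001, -1.0, 0.0]]
force: [-0.7, 2.0, 5.3]
opening: 0.367
```

```bash
cat >> h.py <<'E'
def ang(s):
    g=W.T@(s['position']-O)*1000+[0,0,-3]-[58,0,105.5];return np.hypot(g[0],g[2]),np.arctan2(g[2],-g[0])-.0333
E
python3 - <<'E'
from rig import bot
from h import *
s=bot.read_state();st(s);print(ang(s))
for n in("scene","top"):
    p,d=bot.capture(n);cv2.imwrite(f"pics/d_{n}.png",cv2.resize(p[150:330,100:340] if n=="scene" else p[130:280,270:470],None,fx=3,fy=3)[:,:,::-1])
E
```

```text
t 6.2 w-frame mm [ 60.5   0.5 259.8] F(w) [-0.23  2.06  5.25] M [0.44 0.36 0.04] op 0.367 J [ -28.   28.   83.    0.   69. -132.]
(np.float64(151.27600886119347), np.float64(1.5537636651683113))
```

View pics/d_scene.png

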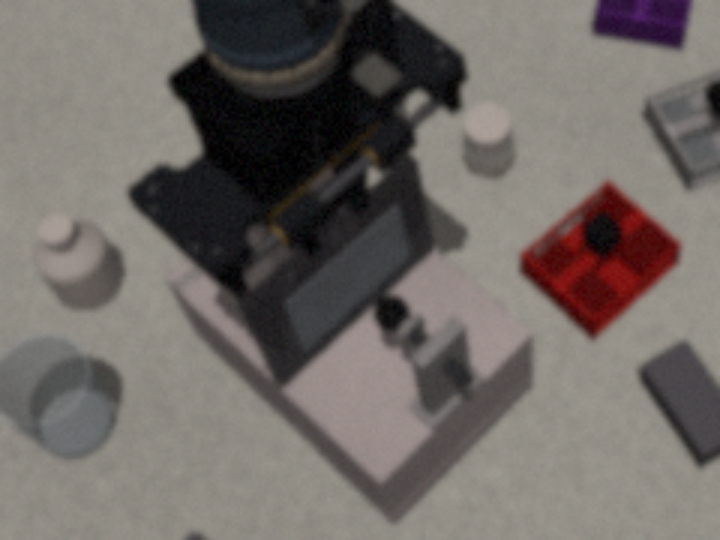

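The lid is upright and the pad is at crop (390,310), not yet touched. The tool is being pushed up with about 5 N, so the true arc sits slightly higher than mine. I'll add about 1 mm of height as I continue.

```bash
python3 - <<'E'
import numpy as np
a0=1.587;r=151.3
for da in np.arange(0,.6,.02):
    print(round(a0+da-.0333,3),(r*(np.cos(a0)-np.cos(a0+da))).round(1),(-r*(np.sin(a0+da)-np.sin(a0))).round(1))
E
```

```text
1.554 0.0 -0.0
1.574 3.0 0.1
1.594 6.0 0.2
1.614 9.1 0.4
1.634 12.1 0.7
1.654 15.1 1.0
1.674 18.1 1.4
1.694 21.1 1.8
1.714 24.1 2.3
1.734 27.0 2.9
1.754 30.0 3.5
1.774 33.0 4.2
1.794 35.9 4.9
1.814 38.8 5.7
1.834 41.7 6.6
1.854 44.6 7.5
1.874 47.5 8.5
1.894 50.3 9.5
1.914 53.1 10.6
1.934 55.9 11.7
1.954 58.7 12.9
1.974 61.5 14.1
1.994 64.2 15.5
2.014 66.9 16.8
2.034 69.6 18.2
2.054 72.2 19.7
2.074 74.8 21.2
2.094 77.4 22.8
2.114 80.0 24.4
2.134 82.5 26.1
```

>>> jog_arm(motion=[3,-1,0,0,0,0,6,-1,0,0,0,0,9,-1,0,0,0,0,12,-0.7,0,0,0,0,15,-0.5,0,0,0,0,15,-0.5,0,0,0,0,15,-0.5,0,0,0,0], gripper=0)

```text
time_s: 7.18
position: [0.5985, -0.1843, 0.2589]
tcp_rot: [[0.974, 0.0, -0.228], [0.228, 0.001, 0.974], [0.001, -1.0, 0.001]]
force: [-1.5, 3.8, 2.0]
opening: 0.361
```

```bash
python3 - <<'E'
from rig import bot
from h import *
s=bot.read_state();st(s);print(ang(s))
E
```

```text
t 7.17 w-frame mm [ 75.6   0.5 258.9] F(w) [-0.56  4.04  2.02] M [0.72 0.49 0.02] op 0.361 J [ -27.   29.   81.    0.   70. -131.]
(np.float64(151.40564940233085), np.float64(1.6543082752758163))
```

>>> jog_arm(motion=[3,0.4,0.3,0,0,0,6,0.8,0.5,0,0,0,9,1.3,0.5,0,0,0,9,1.3,0.5,0,0,0], gripper=0)

```text
time_s: 7.68
position: [0.6069, -0.1823, 0.2577]
tcp_rot: [[0.974, -0.0, -0.228], [0.228, 0.0, 0.974], [-0.0, -1.0, 0.0]]
force: [-3.8, 3.5, 2.1]
opening: 0.363
```

>>> jog_arm(motion=[2,0.4,0,0,0,0,4,0.8,0,0,0,0,6,1.2,0,0,0,0,6,1.2,0,0,0,0], gripper=0)

```text
time_s: 8.18
position: [0.6127, -0.1809, 0.2566]
tcp_rot: [[0.974, -0.0, -0.228], [0.228, 0.0, 0.974], [-0.0, -1.0, 0.0]]
force: [-3.5, 3.1, 2.1]
opening: 0.363
```

```bash
python3 - <<'E'
from rig import bot
from h import *
s=bot.read_state();st(s);print(ang(s))
E
```

```text
t 8.18 w-frame mm [ 90.2   0.5 256.6] F(w) [-2.66  3.83  2.12] M [ 0.63  0.68 -0.02] op 0.363 J [ -26.   31.   79.    0.   70. -130.]
(np.float64(151.5117585293837), np.float64(1.751639753995046))
```

Fx of about -2.7 N matches hinge friction alone, so there's no contact yet. I'll keep going in small steps.

>>> jog_arm(motion=[2,0.5,0,0,0,0,4,1,0,0,0,0,6,1.5,0,0,0,0,6,1.5,0,0,0,0], gripper=0)

```text
time_s: 8.68
position: [0.6186, -0.1795, 0.2551]
tcp_rot: [[0.974, 0.0, -0.228], [0.228, 0.0, 0.974], [0.0, -1.0, 0.0]]
force: [-3.2, 3.8, 2.1]
opening: 0.365
```

```bash
python3 - <<'E'
from rig import bot
from h import *
s=bot.read_state();st(s);print(ang(s))
p,d=bot.capture("scene");cv2.imwrite("pics/e_scene.png",cv2.resize(p[200:320,160:300],None,fx=5,fy=5,interpolation=cv2.INTER_CUBIC)[:,:,::-1])
E
```

```text
t 8.68 w-frame mm [ 96.3   0.6 255.1] F(w) [-2.27  4.38  2.15] M [0.68 0.62 0.06] op 0.365 J [ -26.   31.   79.    0.   70. -129.]
(np.float64(151.53119713739153), np.float64(1.7931790369614071))
```

View pics/e_scene.png

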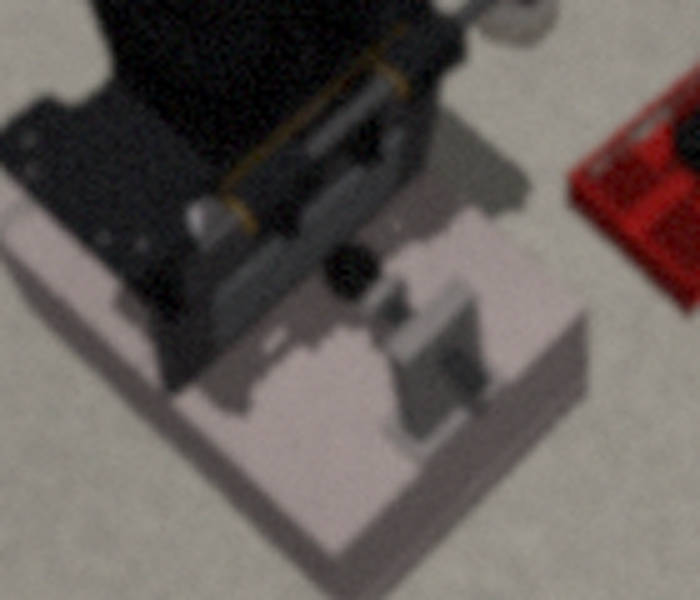

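The pad at crop (350,270) is close to the lid and the gap is narrowing. I'll move in finer steps.

>>> jog_arm(motion=[2,0.6,0,0,0,0,4,1.2,0,0,0,0,4,1.2,0,0,0,0], gripper=0)

```text
time_s: 9.1
position: [0.6226, -0.1785, 0.254]
tcp_rot: [[0.974, 0.0, -0.228], [0.228, 0.0, 0.974], [0.0, -1.0, 0.0]]
force: [-2.8, 4.8, 2.5]
opening: 0.366
```

>>> jog_arm(motion=[2,0.6,0,0,0,0,3,0.9,0,0,0,0,3,0.9,0,0,0,0], gripper=0)

```text
time_s: 9.48
position: [0.6254, -0.1778, 0.2532]
tcp_rot: [[0.974, 0.0, -0.228], [0.228, 0.0, 0.974], [0.0, -1.0, 0.0]]
force: [-3.2, 4.3, 2.9]
opening: 0.359
```

```bash
python3 - <<'E'
from rig import bot
from h import *
s=bot.read_state();st(s);print(ang(s))
E
```

```text
t 9.47 w-frame mm [103.3   0.6 253.2] F(w) [-2.12  4.94  2.91] M [0.69 0.72 0.02] op 0.359 J [ -26.   32.   78.    0.   71. -129.]
(np.float64(151.60809112733006), np.float64(1.840881894955361))
```

>>> jog_arm(motion=[2,0.7,0.3,0,0,0,4,1.4,0.6,0,0,0,4,1.4,0.6,0,0,0], gripper=0)

```text
time_s: 9.85
position: [0.6296, -0.1768, 0.2518]
tcp_rot: [[0.974, 0.001, -0.228], [0.228, -0.001, 0.974], [0.001, -1.0, -0.001]]
force: [-2.3, 2.7, 3.5]
opening: 0.364
```

>>> jog_arm(motion=[2,0.7,0,0,0,0,4,1.4,0,0,0,0,4,1.4,0,0,0,0], gripper=0)

```text
time_s: 10.22
position: [0.6336, -0.1759, 0.2504]
tcp_rot: [[0.974, 0.001, -0.228], [0.228, -0.001, 0.974], [0.001, -1.0, -0.001]]
force: [-1.8, 2.8, 2.9]
opening: 0.366
```

```bash
python3 - <<'E'
from rig import bot
from h import *
s=bot.read_state();st(s);print(ang(s))
p,d=bot.capture("scene");cv2.imwrite("pics/f_scene.png",cv2.resize(p[200:320,160:300],None,fx=5,fy=5,interpolation=cv2.INTER_CUBIC)[:,:,::-1])
E
```

```text
t 10.22 w-frame mm [111.7   0.6 250.4] F(w) [-1.15  3.16  2.9 ] M [0.5  0.41 0.04] op 0.366 J [ -25.   32.   77.    0.   71. -128.]
(np.float64(151.69180626856104), np.float64(1.8995386875103148))
```

View pics/f_scene.png

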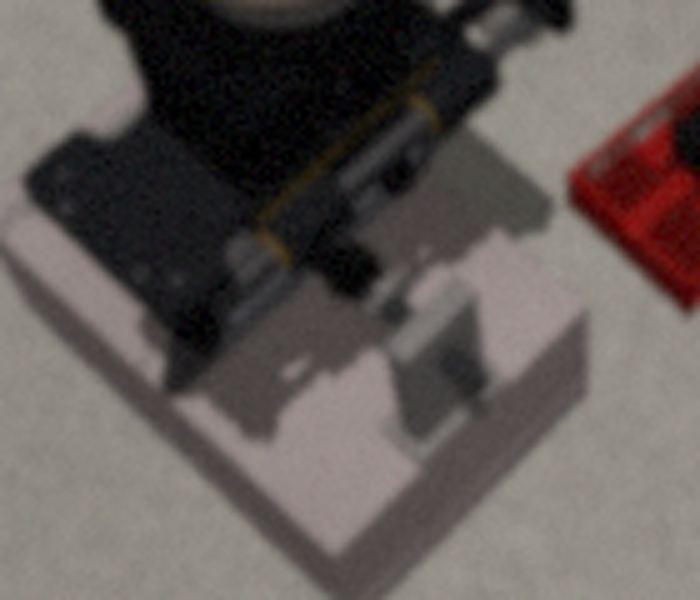

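```bash
cat >> h.py <<'E'
def ft(s):
    r,a=ang(s);f=W.T@s['force'];a+=.0333;print("ang",round(a-.0333,3),"r",round(r,1),"Ftan",round(f[0]*np.sin(a)+f[2]*np.cos(a),2),"Frad",round(-f[0]*np.cos(a)+f[2]*np.sin(a),2),"Fy",round(f[1],2))
E
```

>>> jog_arm(motion=[1.5,0.6,0,0,0,0,3,1.2,0,0,0,0,3,1.2,0,0,0,0], gripper=0)

```text
time_s: 10.65
position: [0.6364, -0.1752, 0.2493]
tcp_rot: [[0.974, 0.001, -0.228], [0.228, -0.001, 0.974], [0.001, -1.0, -0.001]]
force: [-1.9, 2.2, 4.1]
opening: 0.366
```

```bash
python3 - <<'E'
from rig import bot
from h import *
s=bot.read_state();ft(s)
E
```

```text
ang 1.92 r 151.7 Ftan -2.76 Frad 3.32 Fy 2.59
```

>>> jog_arm(motion=[1.5,0.6,0,0,0,0,3,1.2,0,0,0,0,3,1.2,0,0,0,0], gripper=0)

```text
time_s: 11.02
position: [0.6394, -0.1744, 0.248]
tcp_rot: [[0.974, 0.001, -0.228], [0.228, -0.0, 0.974], [0.001, -1.0, -0.001]]
force: [-0.9, 1.2, 4.8]
opening: 0.366
```

```bash
python3 - <<'E'
from rig import bot
from h import *
s=bot.read_state();ft(s)
E
```

```text
ang 1.942 r 151.7 Ftan -2.45 Frad 4.12 Fy 1.37
```

>>> jog_arm(motion=[1.5,0.4,0,0,0,0,3,0.8,0,0,0,0,3,0.8,0,0,0,0], gripper=0)

```text
time_s: 11.4
position: [0.6419, -0.1738, 0.2468]
tcp_rot: [[0.974, 0.0, -0.228], [0.228, -0.0, 0.974], [0.0, -1.0, -0.0]]
force: [-1.7, 1.1, 3.0]
opening: 0.363
```

```bash
python3 - <<'E'
from rig import bot
from h import *
s=bot.read_state();ft(s)
E
```

```text
ang 1.961 r 151.7 Ftan -2.52 Frad 2.18 Fy 1.44
```

>>> jog_arm(motion=[1.5,0.5,0,0,0,0,3,1,0,0,0,0,3,1,0,0,0,0], gripper=0)

```text
time_s: 11.78
position: [0.6442, -0.1733, 0.2458]
tcp_rot: [[0.974, -0.001, -0.228], [0.228, -0.0, 0.974], [-0.002, -1.0, -0.0]]
force: [-4.4, -1.2, 3.5]
opening: 0.359
```

```bash
python3 - <<'E'
from rig import bot
from h import *
s=bot.read_state();ft(s)
E
```

```text
ang 1.977 r 151.8 Ftan -5.57 Frad 1.21 Fy -0.18
```

Ftan jumped from -2.5 to -5.6 N, which looks like contact. I'll hold to confirm it.

>>> jog_arm(motion=[0,0,0,0,0,0,0,0,0,0,0,0,0,0,0,0,0,0], gripper=0)

```text
time_s: 12.15
position: [0.6442, -0.1732, 0.2458]
tcp_rot: [[0.974, -0.001, -0.228], [0.228, -0.0, 0.974], [-0.001, -1.0, -0.0]]
force: [-4.7, -1.7, 3.5]
opening: 0.36
```

```bash
python3 - <<'E'
from rig import bot
from h import *
s=bot.read_state();ft(s)
p,d=bot.capture("scene");cv2.imwrite("pics/g_scene.png",cv2.resize(p[200:320,160:300],None,fx=5,fy=5,interpolation=cv2.INTER_CUBIC)[:,:,::-1])
s=bot.read_state();ft(s)
E
```

```text
ang 1.977 r 151.8 Ftan -5.94 Frad 1.03 Fy -0.55
ang 1.977 r 151.8 Ftan -5.83 Frad 0.03 Fy -1.32
```

View pics/g_scene.png

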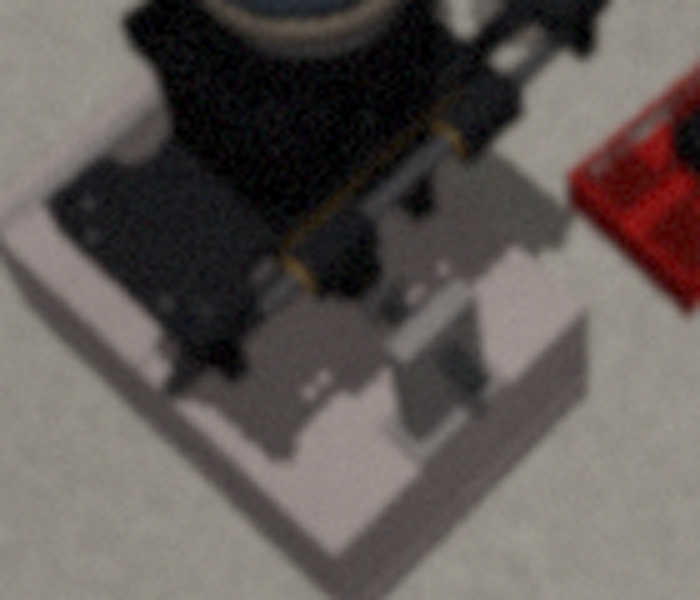

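Contact is steady, with about 3.3 N extra at the grip (roughly 7.5 N at the pad). I'll release and back off upward.

>>> jog_arm(motion=[0,0,0,0,0,0,0,0,0,0,0,0,0,0,0,0,0,0,0,0,0,0,0,0,0,0,0,0,0,0,0,0,0,0,0,0], gripper=1)

```text
time_s: 12.95
position: [0.6448, -0.1729, 0.246]
tcp_rot: [[0.974, 0.0, -0.228], [0.228, 0.0, 0.974], [0.0, -1.0, 0.0]]
force: [-0.2, -0.0, -0.1]
opening: 0.95
```

>>> jog_arm(motion=[0,-10,0,0,0,0,0,-25,0,0,0,0,0,-50,0,0,0,0,0,-75,0,0,0,0,0,-75,0,0,0,0], gripper=1)

```text
time_s: 13.58
position: [0.6462, -0.1735, 0.3249]
tcp_rot: [[0.974, 0.007, -0.228], [0.228, -0.003, 0.974], [0.006, -1.0, -0.005]]
force: [0.4, -1.1, -0.4]
opening: 0.999
```

```bash
python3 - <<'E'
from rig import bot
from h import *
s=bot.read_state();st(s);rel(s,[.5595,.171,.2],down(-10))
E
```

```text
t 13.57 w-frame mm [124.5   0.  324.9] F(w) [ 0.17 -1.14 -0.36] M [ 0.12 -0.1   0.03] op 0.999 J [ -25.   30.   70.    0.   80. -128.]
shift mm [ -6.5 123.3 355.8] turn [ 0.19 23.21  0.39]
```

>>> jog_arm(motion=[-2,0,30,0,3,0,-4,0,65,0,6,0,-6,0,105,0,9,0,-6,0,145,0,12,0,-6,5,185,0,15,0,-6,20,225,0,18,0,-6,45,265,0,21,0,-6,70,305,0,23.2,0,-6,95,335,0,23.2,0,-6,115,350,0,23.2,0,-6,120,355,0,23.2,0,-6,120,355,0,23.2,0,-6,120,355,0,23.2,0], gripper=1)

```text
time_s: 15.2
position: [0.5587, 0.1707, 0.2019]
tcp_rot: [[0.985, 0.002, 0.174], [-0.174, -0.0, 0.985], [0.002, -1.0, 0.0]]
force: [0.1, 0.4, -0.4]
opening: 1.0
```

```bash
cat >> h.py <<'E'
def wpix(cal,s,g):
    H=cal['hand_eye'];K=cal['mtx'];t=s['tcp_rot'].T@(np.array(g)-s['position']);c=H[:3,:3].T@(t-H[:3,3]);x=np.array([c[0],-c[1],-c[2]])
    th=np.arctan2(np.hypot(x[0],x[1]),x[2]);return x[:2]/np.hypot(*x[:2])*th*K[0,0]+K[:2,2]
def wray(cal,s,u,v,z):
    H=cal['hand_eye'];K=cal['mtx'];q=np.array([u,v])-K[:2,2];r=np.hypot(*q);th=r/K[0,0];q=q/r
    dc=np.array([np.sin(th)*q[0],-np.sin(th)*q[1],-np.cos(th)]);R=s['tcp_rot']
    o=s['position']+R@H[:3,3];dd=R@H[:3,:3]@dc;return o+dd*(z-o[2])/dd[2]
E
python3 - <<'E'
from rig import bot
from h import *
s=bot.read_state();st(s);rel(s,[.5595,.171,.061],down(-10))
p,d=bot.capture("wrist");cv2.imwrite("pics/h_wrist.png",p[:,:,::-1]);np.savez("h_wrist.npz",p=p,d=d)
cal=bot.get_calibration("wrist");print(wpix(cal,s,[.5595,.171,.07]))
p,d=bot.capture("scene");np.savez("h_scene.npz",p=p,d=d);cv2.imwrite("pics/h_scene.png",cv2.resize(p[130:330,100:370],None,fx=2.8,fy=2.8,interpolation=cv2.INTER_CUBIC)[:,:,::-1])
p,d=bot.capture("top");np.savez("h_top.npz",p=p,d=d);cv2.imwrite("pics/h_top.png",cv2.resize(p[140:280,190:400],None,fx=3.8,fy=3.8,interpolation=cv2.INTER_CUBIC)[:,:,::-1])
E
```

```text
t 15.2 w-frame mm [117.9 355.1 201.9] F(w) [ 0.19  0.4  -0.37] M [ 0.12 -0.12  0.03] op 1.0 J [  6.  30.  91.  -0.  59. -74.]
shift mm [  0.4 140.9   0.4] turn [-0.02 -0.04  0.11]
[284.66363519 209.0498508 ]
```

View pics/h_wrist.png

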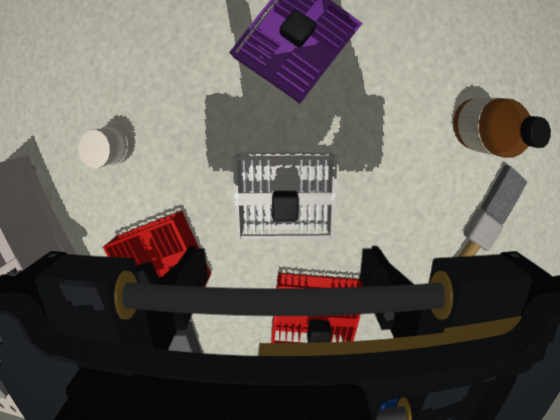

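View pics/h_scene.png

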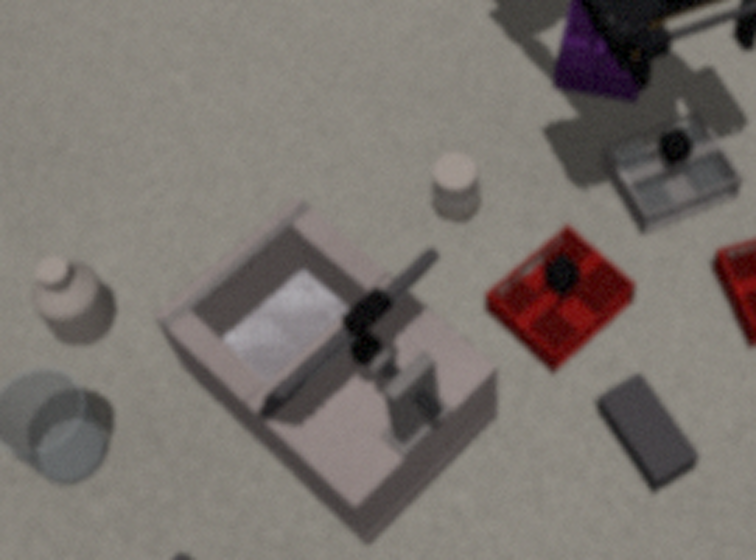

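View pics/h_top.png

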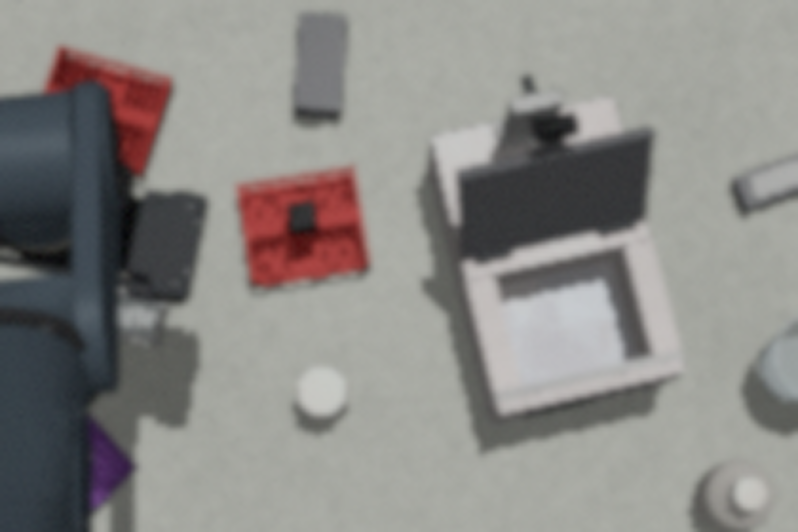

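The scene and top views show the lid leaning on the pad, with the well open. In the wrist view the rack knob is at (285,205). Next I'll refine the knob, the rack yaw, and the well's rim.

```bash
python3 - <<'E'
from rig import bot
from h import *
s=bot.read_state();cal=bot.get_calibration("wrist")
z=np.load("h_wrist.npz");p,d=z['p'],z['d']
m=np.zeros(p.shape[:2],np.uint8);m[150:240,250:320]=(p.max(-1)[150:240,250:320]<45)
k,l,stt,ce=cv2.connectedComponentsWithStats(m)
for j in range(1,k):
    if stt[j,4]>60:
        ys,xs=np.nonzero(l==j);print(stt[j],ce[j],np.median(d[l==j]))
        x0,y0,w,h=stt[j,:4]
        for (u,v) in [(x0,y0+h/2),(x0+w,y0+h/2),(x0+w/2,y0),(x0+w/2,y0+h)]: print("edge",wray(cal,s,u,v,.07).round(4))
# rack bright mask
hs=cv2.cvtColor(p,cv2.COLOR_RGB2HSV)
big=cv2.resize(p[140:250,220:350],None,fx=6,fy=5.4,interpolation=cv2.INTER_CUBIC);cv2.imwrite("pics/i.png",big[:,:,::-1])
# well inner from clouds
for n in("top","scene"):
    q=np.load(f"h_{n}.npz");c=cloud(n,q['d'],bot.get_calibration(n));loc=(c-O)@W*1000
    fl=(abs(loc[...,2]-30)<6)&(abs(loc[...,0])<70)&(abs(loc[...,1])<70)
    print(n,"floor",fl.sum(),loc[fl].mean(0).round(1),[np.percentile(loc[fl][:,i],[1,99]).round(1) for i in(0,1)])
    rim=(abs(loc[...,2]-105)<5)&(abs(loc[...,1])<90)&(loc[...,0]>-90)&(loc[...,0]<180)&(q['p'].min(-1)>70)
    R=loc[rim];print("rim ext x",np.percentile(R[:,0],[.5,99.5]).round(1),"y",np.percentile(R[:,1],[.5,99.5]).round(1))
    # front rim strip: outer & inner edges; side rims
    a=R[(abs(R[:,1])<45)&(R[:,0]<0)];print(" front strip x",np.percentile(a[:,0],[1,99]).round(1))
    a=R[(abs(R[:,0])<35)];l_=a[a[:,1]>0,1];r_=a[a[:,1]<0,1];print(" left strip y",np.percentile(l_,[1,99]).round(1),"right",np.percentile(r_,[1,99]).round(1))
    # yaw from side outer edges
    for sg in(1,-1):
        bx=[];by=[]
        for x in range(-50,150,10):
            b=R[(abs(R[:,0]-x)<5)&(sg*R[:,1]>50)]
            if len(b)>5: bx.append(x);by.append(sg*np.max(sg*b[:,1]))
        if len(bx)>4: f=np.polyfit(bx,by,1);print(" outer side",sg,"dyaw",np.degrees(f[0]).round(2),"mean",np.mean(by).round(1))
E
```

```text
[272 191  26  30 369] [285.78590786 203.52303523] 0.2846535
edge [0.5546 0.1607 0.07  ]
edge [0.5585 0.183  0.07  ]
edge [0.5433 0.1742 0.07  ]
edge [0.5701 0.1695 0.07  ]
top floor 793 [ 1.1 -5.  30.1] [array([-40.3,  42.8]), array([-53.2,  43.3])]
rim ext x [-65.  161.6] y [-74.9  74.9]
 front strip x [-65.3 -47.6]
 left strip y [53.6 74.8] right [-75.1 -52.4]
 outer side 1 dyaw 0.03 mean 74.7
 outer side -1 dyaw 0.53 mean -74.4
scene floor 899 [-18.2   6.1  30.7] [array([-46.4,  10.7]), array([-39. ,  52.6])]
rim ext x [-62.3 164.9] y [-75.3  74.3]
 front strip x [-62.9 -44.2]
 left strip y [51.8 74.5] right [-75.5 -53.8]
 outer side 1 dyaw 0.23 mean 74.2
 outer side -1 dyaw 0.27 mean -75.3
```

View pics/i.png

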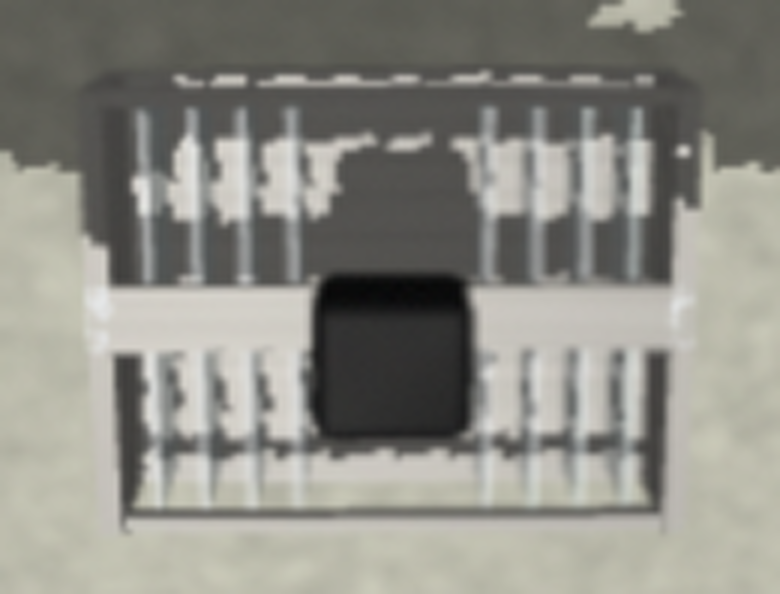

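The knob top is at (285.7,209.1) against a prediction of (284.7,209.1). The rack edges are level in the tool image, so yaw is about -10°. Warmer rim checks are within 1 to 2 mm, with a small yaw correction to 13.4°.

```bash
python3 - <<'E'
from rig import bot
from h import *
s=bot.read_state();cal=bot.get_calibration("wrist")
k=wray(cal,s,285.7,209.1,.07);print(k);rel(s,[k[0],k[1],.062],down(-10))
E
```

```text
[0.55940788 0.17195012 0.07      ]
shift mm [  0.5 139.9   1.3] turn [-0.02 -0.06  0.09]
```

>>> jog_arm(motion=[0.5,25,1,0,0,0.1,0.5,55,1,0,0,0.1,0.5,85,1,0,0,0.1,0.5,110,1,0,0,0.1,0.5,128,1,0,0,0.1,0.5,136,1,0,0,0.1,0.5,140,1,0,0,0.1,0.5,140,1,0,0,0.1], gripper=1)

```text
time_s: 16.35
position: [0.5589, 0.1723, 0.0615]
tcp_rot: [[0.985, -0.001, 0.174], [-0.174, 0.0, 0.985], [-0.001, -1.0, 0.0]]
force: [-0.3, 0.5, 0.3]
opening: 0.999
```

>>> jog_arm(motion=[0,0,0,0,0,0,0,0,0,0,0,0,0,0,0,0,0,0,0,0,0,0,0,0,0,0,0,0,0,0,0,0,0,0,0,0,0,0,0,0,0,0,0,0,0,0,0,0], gripper=0)

```text
time_s: 17.35
position: [0.5585, 0.1722, 0.061]
tcp_rot: [[0.985, -0.002, 0.174], [-0.174, 0.0, 0.985], [-0.002, -1.0, 0.0]]
force: [-0.5, -0.4, -0.1]
opening: 0.273
```

```bash
python3 - <<'E'
from rig import bot
from h import *
s=bot.read_state();st(s);print(s['position'],s['opening']*87)
E
```

```text
t 17.35 w-frame mm [118.1 356.7  61. ] F(w) [-0.59 -0.27 -0.09] M [ 0.18 -0.16  0.01] op 0.273 J [  6.  42.  95.   0.  43. -74.]
[0.55848218 0.17223844 0.06101331] 23.710997843285178
```

Gripped at 23.7 mm, which matches the 24 mm knob. Lifting.

>>> jog_arm(motion=[0,-5,0,0,0,0,0,-15,0,0,0,0,0,-35,0,0,0,0,0,-60,0,0,0,0,0,-90,0,0,0,0,0,-120,0,0,0,0,0,-145,0,0,0,0,0,-150,0,0,0,0,0,-150,0,0,0,0,0,-150,0,0,0,0], gripper=0)

```text
time_s: 18.6
position: [0.5578, 0.172, 0.2098]
tcp_rot: [[0.985, -0.005, 0.174], [-0.174, 0.0, 0.985], [-0.004, -1.0, -0.001]]
force: [-1.0, 0.3, -2.5]
opening: 0.275
```

```bash
python3 - <<'E'
from rig import bot
from h import *
s=bot.read_state();st(s);rel(s,w2([-1.5,0,205]),down(13.4));rel(s,w2([-1.5,180,205]),down(13.4))
E
```

```text
t 18.6 w-frame mm [117.3 356.7 209.8] F(w) [-0.89  0.53 -2.51] M [ 0.08 -0.16 -0.05] op 0.275 J [  6.  30.  90.   0.  61. -74.]
shift mm [  31.3    4.9 -374.6] turn [-1.000e-02 -2.341e+01 -2.600e-01]
shift mm [ -39.6    5.1 -209.2] turn [-1.000e-02 -2.341e+01 -2.600e-01]
```

>>> jog_arm(motion=[-3,0,-12,0,-2,0,-8,0,-35,0,-5,0,-14,0,-65,0,-8,-0.2,-20,0,-95,0,-11,-0.2,-26,0,-125,0,-14,-0.2,-32,0,-155,0,-17,-0.2,-36,0,-180,0,-20,-0.2,-40,0,-209,0,-23.4,-0.2,-29,0,-235,0,-23.4,-0.2,-18,0,-260,0,-23.4,-0.2,-7,0,-285,0,-23.4,-0.2,4,0,-310,0,-23.4,-0.2,13,0,-332,0,-23.4,-0.2,21,0,-350,0,-23.4,-0.2,26,0,-363,0,-23.4,-0.2,29,0,-371,0,-23.4,-0.2,31,0,-375,0,-23.4,-0.2,31,0,-375,0,-23.4,-0.2,31,0,-375,0,-23.4,-0.2], gripper=0)

```text
time_s: 20.98
position: [0.5239, -0.2019, 0.211]
tcp_rot: [[0.973, 0.001, -0.232], [0.232, 0.001, 0.973], [0.002, -1.0, 0.001]]
force: [-0.3, 0.6, -2.3]
opening: 0.272
```

```bash
python3 - <<'E'
from rig import bot
from h import *
s=bot.read_state();st(s);rel(s,w2([-1.5,0,205]),down(13.4))
cal=bot.get_calibration("wrist")
p,d=bot.capture("wrist");np.savez("j_wrist.npz",p=p,d=d);big=cv2.resize(p[150:330,160:410],None,fx=3.2,fy=3.2,interpolation=cv2.INTER_CUBIC);cv2.imwrite("pics/j_wrist.png",big[:,:,::-1])
for g in ([-45,53,105],[-45,-53,105],[-63,75,105],[-63,-75,105]): print(g,wpix(cal,s,w2(g)).round(1))
p,d=bot.capture("scene");np.savez("j_scene.npz",p=p,d=d);cv2.imwrite("pics/j_scene.png",cv2.resize(p[170:330,120:300],None,fx=3.6,fy=3.6,interpolation=cv2.INTER_CUBIC)[:,:,::-1])
E
```

```text
t 20.98 w-frame mm [ -1.    0.4 211. ] F(w) [-0.17  0.64 -2.33] M [ 0.15 -0.08  0.03] op 0.272 J [ -33.   28.   93.    0.   59. -136.]
shift mm [-0.5  6.  -0.4] turn [-0.03  0.03  0.09]
[-45, 53, 105] [352.5 163.9]
[-45, -53, 105] [215.5 163.3]
[-63, 75, 105] [380.7 141.9]
[-63, -75, 105] [187.4 141.1]
```

View pics/j_wrist.png

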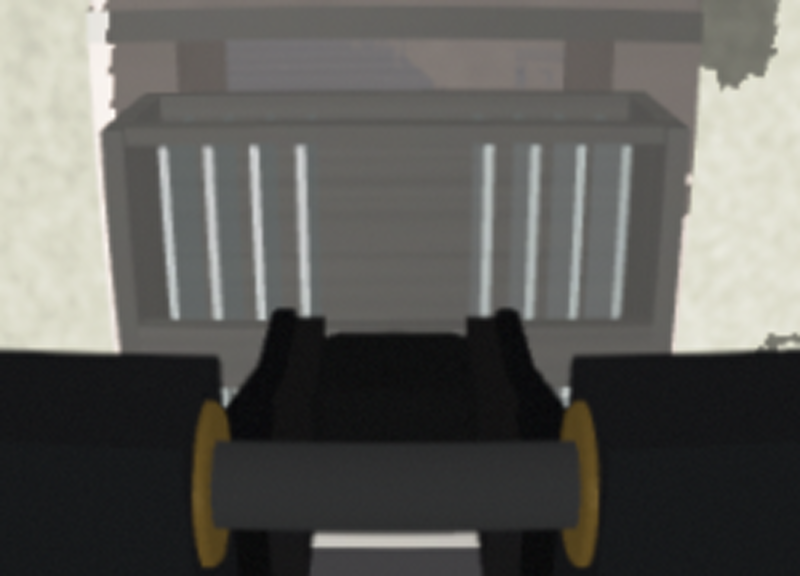

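View pics/j_scene.png

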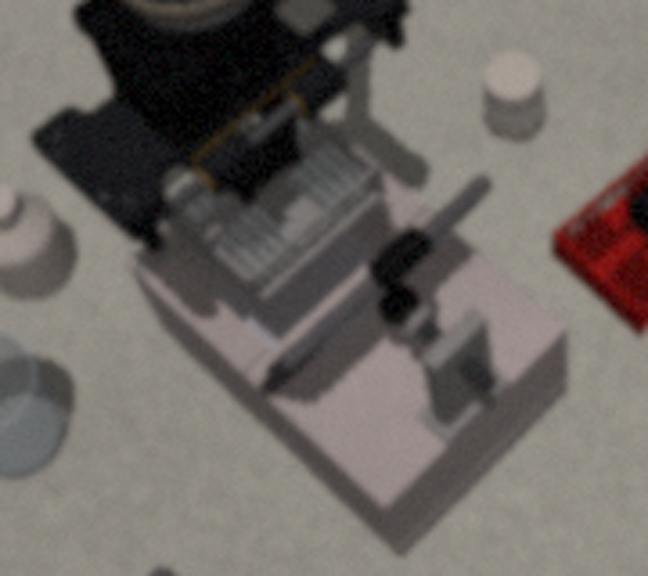

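```bash
python3 - <<'E'
from rig import bot
from h import *
s=bot.read_state();cal=bot.get_calibration("wrist")
f=lambda u,v,z:print((u,v),((wray(cal,s,160+u/3.2,150+v/3.2,z)-O)@W*1000).round(1))
ub=s['position'][2]-.061
f(160,93,ub);f(640,93,ub);f(105,128,ub+.034);f(687,126,ub+.034)
f(178,40,.105);f(613,40,.105)
z=np.load("j_wrist.npz");d=z['d'];print(d[150+30,160+120],d[150+45,283])
E
```

```text
(160, 93) [-41.2 -47.6 150. ]
(640, 93) [-41.7  48.6 150. ]
(105, 128) [-41.9 -49.6 184. ]
(687, 126) [-42.7  48.9 184. ]
(178, 40) [-45.6 -53.  105. ]
(613, 40) [-46.   52.1 105. ]
0.20097837 0.2027624
```

The rack and well edges agree in the wrist view. Rack centre x is about 0, well centre about -0.8, y is within 0.5 mm, and the yaws match. Descending.

>>> jog_arm(motion=[-0.8,8,-0.3,0,0,0,-0.8,18,-0.3,0,0,0,-0.8,28,-0.3,0,0,0,-0.8,36,-0.3,0,0,0,-0.8,40,-0.3,0,0,0,-0.8,44,-0.3,0,0,0,-0.8,48,-0.3,0,0,0,-0.8,52,-0.3,0,0,0,-0.8,56,-0.3,0,0,0,-0.8,60,-0.3,0,0,0,-0.8,60,-0.3,0,0,0], gripper=0)

```text
time_s: 22.45
position: [0.5233, -0.2028, 0.1506]
tcp_rot: [[0.973, 0.001, -0.232], [0.232, 0.001, 0.973], [0.001, -1.0, 0.001]]
force: [-0.3, -0.7, -3.2]
opening: 0.271
```

```bash
python3 - <<'E'
from rig import bot
from h import *
s=bot.read_state();st(s)
p,d=bot.capture("wrist");big=cv2.resize(p[110:330,160:410],None,fx=2.8,fy=2.6,interpolation=cv2.INTER_CUBIC);cv2.imwrite("pics/k_wrist.png",big[:,:,::-1])
E
```

```text
t 22.45 w-frame mm [ -1.8  -0.4 150.6] F(w) [-0.44 -0.64 -3.22] M [ 0.1  -0.09 -0.  ] op 0.271 J [ -33.   33.   96.    0.   51. -136.]
```

View pics/k_wrist.png

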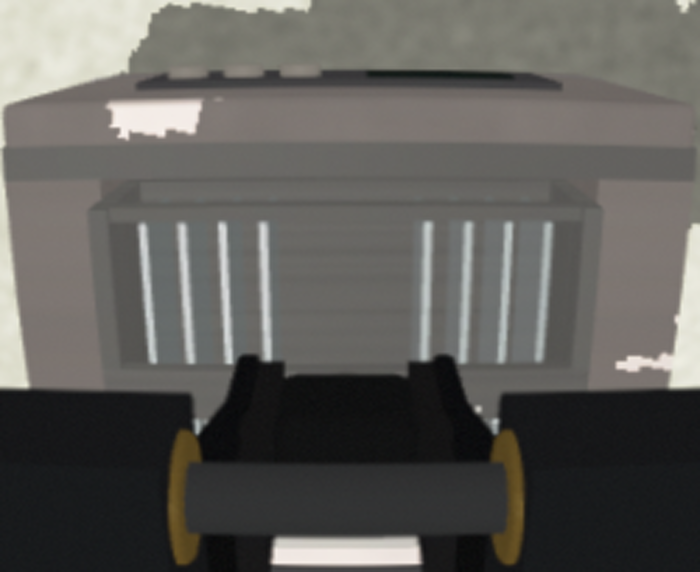

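The rack has entered the well without contact. I'll keep descending and slow down near the floor.

>>> jog_arm(motion=[0,5,0,0,0,0,0,10,0,0,0,0,0,15,0,0,0,0,0,20,0,0,0,0,0,25,0,0,0,0,0,30,0,0,0,0,0,30,0,0,0,0], gripper=0)

```text
time_s: 23.38
position: [0.5233, -0.2028, 0.1204]
tcp_rot: [[0.973, 0.001, -0.232], [0.232, 0.001, 0.973], [0.001, -1.0, 0.001]]
force: [-0.0, 0.3, -2.9]
opening: 0.275
```

>>> jog_arm(motion=[0,4,0,0,0,0,0,8,0,0,0,0,0,12,0,0,0,0,0,16,0,0,0,0,0,20,0,0,0,0,0,24,0,0,0,0,0,26,0,0,0,0,0,26,0,0,0,0], gripper=0)

```text
time_s: 24.38
position: [0.5236, -0.2029, 0.0948]
tcp_rot: [[0.973, 0.001, -0.232], [0.232, 0.001, 0.973], [0.002, -1.0, 0.0]]
force: [-0.1, -0.6, -2.7]
opening: 0.273
```

```bash
python3 - <<'E'
from rig import bot
from h import *
s=bot.read_state();st(s)
E
```

```text
t 24.38 w-frame mm [-1.6 -0.5 94.8] F(w) [-0.2  -0.59 -2.66] M [ 0.16 -0.11 -0.06] op 0.273 J [ -33.   38.   98.    0.   44. -136.]
```

Still no contact with about 4 mm to go. I'll take 0.5 mm steps.

>>> jog_arm(motion=[0,0.7,0,0,0,0,0,1.4,0,0,0,0,0,2,0,0,0,0,0,2.5,0,0,0,0,0,3,0,0,0,0,0,3,0,0,0,0], gripper=0)

```text
time_s: 25.12
position: [0.5236, -0.2029, 0.0919]
tcp_rot: [[0.973, 0.002, -0.232], [0.232, 0.0, 0.973], [0.002, -1.0, 0.0]]
force: [0.5, 0.2, -2.9]
opening: 0.272
```

>>> jog_arm(motion=[0,0.5,0,0,0,0,0,0.5,0,0,0,0,0,1,0,0,0,0,0,1,0,0,0,0], gripper=0)

```text
time_s: 25.62
position: [0.5237, -0.203, 0.0911]
tcp_rot: [[0.973, 0.002, -0.232], [0.232, 0.0, 0.973], [0.002, -1.0, -0.0]]
force: [-0.0, 0.4, -2.6]
opening: 0.272
```

```bash
python3 - <<'E'
from rig import bot
from h import *
s=bot.read_state();st(s)
E
```

```text
t 25.62 w-frame mm [-1.4 -0.7 91.1] F(w) [ 0.07  0.38 -2.63] M [ 0.18 -0.08  0.01] op 0.272 J [ -33.   38.   98.    0.   44. -136.]
```

>>> jog_arm(motion=[0,0.4,0,0,0,0,0,0.4,0,0,0,0,0,0.8,0,0,0,0,0,0.8,0,0,0,0], gripper=0)

```text
time_s: 26.12
position: [0.5239, -0.203, 0.091]
tcp_rot: [[0.973, 0.002, -0.232], [0.232, 0.0, 0.973], [0.002, -1.0, -0.0]]
force: [-0.1, 1.0, 5.5]
opening: 0.272
```

>>> jog_arm(motion=[0,0.4,0,0,0,0,0,0.4,0,0,0,0,0,0.8,0,0,0,0,0,0.8,0,0,0,0], gripper=0)

```text
time_s: 26.62
position: [0.5239, -0.2029, 0.091]
tcp_rot: [[0.973, 0.003, -0.232], [0.232, -0.0, 0.973], [0.003, -1.0, -0.001]]
force: [-1.6, 2.9, 10.7]
opening: 0.271
```

The rack landed, with Fz rising from -2.6 to +10.7 N. I'll ease off 1 mm and open the jaws partway, since the well walls are beside the fingers.

>>> jog_arm(motion=[0,-0.5,0,0,0,0,0,-0.8,0,0,0,0], gripper=0)

```text
time_s: 26.88
position: [0.5239, -0.2029, 0.091]
tcp_rot: [[0.973, 0.003, -0.232], [0.232, 0.0, 0.973], [0.002, -1.0, -0.0]]
force: [0.3, 0.6, 3.8]
opening: 0.273
```

>>> jog_arm(motion=[0,0,0,0,0,0,0,0,0,0,0,0,0,0,0,0,0,0,0,0,0,0,0,0,0,0,0,0,0,0], gripper=0.5)

```text
time_s: 27.5
position: [0.5236, -0.203, 0.0901]
tcp_rot: [[0.973, 0.002, -0.232], [0.232, 0.0, 0.973], [0.002, -1.0, 0.0]]
force: [-0.3, -0.3, 0.8]
opening: 0.499
```

```bash
python3 - <<'E'
from rig import bot
from h import *
s=bot.read_state();st(s)
E
```

```text
t 27.5 w-frame mm [-1.5 -0.6 90.1] F(w) [-0.31 -0.21  0.84] M [ 0.15 -0.12  0.01] op 0.499 J [ -33.   38.   98.    0.   43. -136.]
```

Released cleanly. I'll retract upward, then off to the front to clear the view.

>>> jog_arm(motion=[0,-8,0,0,0,0,0,-20,0,0,0,0,0,-40,0,0,0,0,0,-70,0,0,0,0,0,-100,0,0,0,0,0,-130,0,0,0,0,0,-160,0,0,0,0,0,-170,20,0,0,0,0,-170,50,0,0,0,0,-170,90,0,0,0,0,-170,130,0,0,0,0,-170,170,0,0,0,0,-170,200,0,0,0,0,-170,210,0,0,0,0,-170,210,0,0,0,0,-170,210,0,0,0], gripper=0.5)

```text
time_s: 29.5
position: [0.4751, 0.0005, 0.2602]
tcp_rot: [[0.973, 0.002, -0.231], [0.231, -0.0, 0.973], [0.002, -1.0, -0.001]]
force: [0.2, -1.2, -1.0]
opening: 0.501
```

```bash
python3 - <<'E'
from rig import bot
from h import *
s=bot.read_state();st(s)
for n,c0 in(("scene",(slice(130,330),slice(100,370))),("top",(slice(140,280),slice(190,400)))):
    p,d=bot.capture(n);big=cv2.resize(p[c0],None,fx=2.8,fy=2.8,interpolation=cv2.INTER_CUBIC);cv2.imwrite(f"pics/l_{n}.png",big[:,:,::-1])
    c=cloud(n,d,bot.get_calibration(n));loc=(c-O)@W*1000
    m=(abs(loc[...,0])<25)&(abs(loc[...,1])<25)&(loc[...,2]>92)&(loc[...,2]<110)&(p.max(-1)<80)
    print(n,"knob top",m.sum(),np.median(loc[m],0).round(1))
    q0=np.load(f"h_{n}.npz");l0=(cloud(n,q0['d'],bot.get_calibration(n))-O)@W*1000
    for nm,L,P in(("before",l0,q0['p']),("now",loc,p)):
        m=(L[...,0]>40)&(L[...,0]<140)&(abs(L[...,1])>25)&(abs(L[...,1])<70)&(L[...,2]>125)&(P.max(-1)<110)
        f=np.polyfit(L[m][:,2],L[m][:,0],1);print(" lid",nm,m.sum(),"angle",(np.pi/2+np.arctan(f[0])).round(3))
E
```

```text
t 29.5 w-frame mm [ -2.4 208.6 260.2] F(w) [-0.07 -1.26 -0.98] M [ 0.13 -0.13  0.  ] op 0.501 J [ -13.   17.  102.    0.   60. -117.]
scene knob top 122 [ 2.8 -2.9 99.6]
 lid before 301 angle 1.852
 lid now 301 angle 1.853
top knob top 48 [-4.   2.2 99.9]
 lid before 635 angle 1.968
 lid now 638 angle 1.972
```

View pics/l_scene.png

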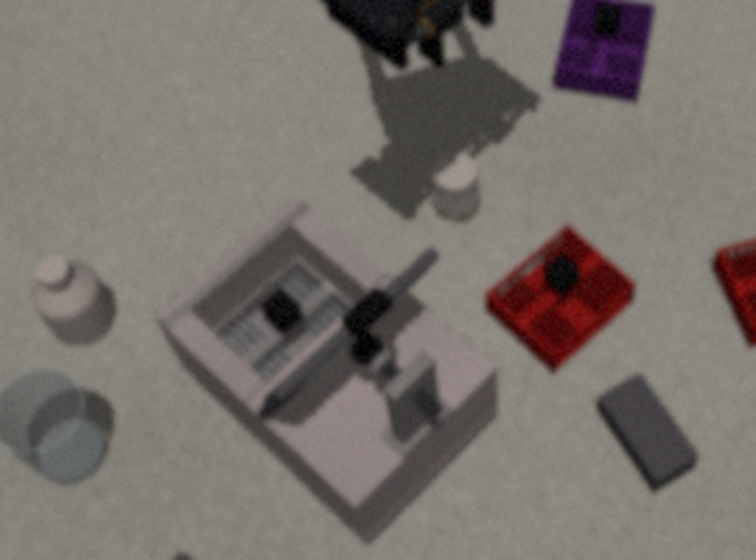

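View pics/l_top.png

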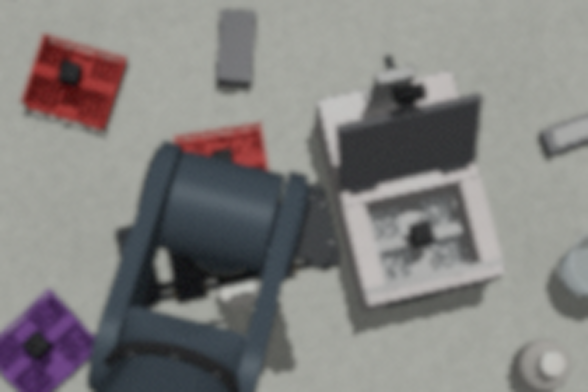

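The rack knob top is at z = 99.7 mm (100 expected) and centred in the well. The lid angle hasn't changed since release, and the bystanders are where they were. Handing in.

```bash
python3 - <<'E'
from rig import bot
print(bot.hand_in())
E
```

```text
the job is handed in; nothing more can be done
None
```

The lid is open and resting on its stop, the rack is in the well, and I handed the job in at about 29.6 s of the 72 s allowed. `hand_in` reports no verdict.

- **Lid:** I gripped the bar by its ends and swung the lid back in small steps. At about 1.97 rad the force along the swing rose from about 2.5 N (hinge friction) to 5.8 N. That is about 3.3 N extra at the grip, or roughly 7.5 N on the pad. I held it there for about 0.4 s and let go.
- **Rack:** I picked the steel rack up by its knob and lowered it into the well with no wall contact felt. It touched the floor gently, with the force peaking at about 11 N. I eased off, let go and moved clear.

Last checks:
- **Rack seating:** The knob's top was at 99.6–99.9 mm, against 100 mm when seated. The knob was central: the two cameras read ±3–4 mm to opposite sides, averaging under 1 mm.
- **Lid after release:** Its angle did not change between the views before and after the rack was placed (within 0.004 rad). The pad force after letting go was not measured; the lid only looks to be in contact in the pictures.
- **Bystanders:** Those in the last close-up views looked unmoved; I did not check the others there.

Two readings disagreed. The scene camera's lid angle was 1.85 rad, against 1.97 from the top camera and the arm. I put this down to its steep view of the lid. The arc measured at the grip also came out 1–2 mm larger than given.

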